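# Pack the portion press and set its transport lock

## Robot

A 7-joint arm with a two-finger parallel gripper is mounted at the origin on the work surface. World frame = base frame: x ahead of the robot, y to its left, z up, the work surface at z = 0. Lengths are in m, angles in rad, forces in N, time in s.
With the tool pointing down it reaches from about 0.4 to 0.85 m from the base axis. Payload 6.9 kg.
Tool frame: the origin (TCP) lies midway between the tips of the shut fingers; the grasp point (between the pads) lies 19 mm behind it; z points along the fingers, y is the line along which they close (so a half turn about z gives the same grasp; the last joint's range is limited). The gripper opens to 85 mm and grips with 20 to 120 N. Pads are 22 mm wide; open, the fingers measure 114 mm over their backs; the gripper's body (76 mm by 85 mm) begins 54 mm behind the grasp point. The pads swing forward as they close: fully open they stand 13 mm farther back than shut.
Start: joints at [1.317, 0.507, -0.238, 1.5, 0.126, 1.149, -0.155], TCP at [0.22, -0.585, 0.231] pointing down, gripper open.
Joint ranges: [-3.08, 3.08], [-0.24, 2.05], [-1.43, 1.35], [0, 2.5], [-1.52, 4.66], [0.17, 1.96], [-2.89, 2.89]. Speed limits (rad/s): [2.39, 2.39, 3.14, 3.14, 3.14, 3.14, 3.14].

## Interface

Orientations are given as a unit quaternion [x, y, z, w].
In Python, from rig import manip, vision, workorder, spotter gives the robot as it stands.
- The arm moves only by the tool servo_tool, never from a script. Its argument "deltas" is a list of rows, each an object of numbers: "wx", "wy", "wz": the turn, a rotation vector about the world's x, y, z in rad; "x", "y", "z": the shift along the world's x, y, z in m; "gripper": the finger opening in m, from 0 to 0.0854. A call has 1 to 8 rows; each row is the pose to reach, as a shift and turn from the pose commanded when the call began; what a row does not reach only later rows make up. A row lasts 1/10 s, in which the tool goes at most 50 mm and 8.59 degrees, less where a joint would pass 70% of its speed; a pose out of reach is approached as far as the arm can. A call with a gripper value outside its range is refused whole. The fingers move at their own pace and stop on an object; "grip_force" is the grip in N (left out, the last holds). Time passes only in rows, so rows that repeat a pose let the fingers close. It gives the time, the measured TCP pose, the force, the opening and the grip force at its end, in the units of the state.
- manip.observe(): the state, without advancing time (a new reading comes with each control period).
- vision.read_camera(name): name is "side" or "top"; returns a dict with "frame" (420x560x3 uint8, red, green, blue), "fov_y" (degrees; the focal length in pixels is half the picture's height over the tangent of half this angle, whatever the lens; pixels are square), "cx", "cy" (the principal point, pixels), "position" and "attitude" of the camera in the world. Camera axes: x right, y up, looking along -z (the intrinsics and any distortion apply to the point x, -y, -z); pixel columns grow to the right and rows downward; lengths in m; the calibration is good to about 2 mm. A picture is of the moment at which its call begins. There is no depth.
- workorder.job_done(): hands the job in; it is judged then, once.
Trained networks look in the newest picture that a camera, given by its name, has taken for a name from the list of things; names that differ only in an ending like _2 or _b are one class to them, and where a whole thing is asked for, a point or a joint stands for the part that bears it (a point fixed in the world has none). Each returns a list of dicts, best first, with "confidence" (0 to 1); they miss things now and then, are a little off and sometimes report something else, mostly with a low value. They report only what shows in the picture. A call takes as long as a camera call. They do not tell look-alikes from the thing itself.
- spotter.cut_out(camera, name): "mask" (420x560 bool, what is visible of it) and "pixel" ([row, column] in pixels, amid what is visible of it).
The state is a dict: "time": time; "joint_pos": joint angles; "dq": joint speeds; "joint_torque": joint torques, N m; "tcp_pos": TCP position; "orientation": TCP orientation; "wrist_force": force on the tool from outside, world axes, zero at the start; "ft_torque": the same for the moment, N m; "gripper_width": finger opening in m; "grasp_force": force on a finger pad.
Only numpy, scipy, OpenCV 4.12 (cv2) and the standard library are available. Lean on these libraries where they do the work, as an engineer would, in place of code of your own. Each camera call takes 0.05 s, during which the arm holds its last target. There are 200 camera calls.

## Task

Pack up the portion press for the drive home: lay the orange spacer flat in the pocket between the four steel posts, then the blue top disc flat on it. Then slide the red lock grip over them, through the stiff stretch and fully home against its rubber end stop: press it in firmly, without ramming it, so that the catch takes hold and the lock stays shut by itself when you let go. Leave the green spare spacer and the tableware where they are.

Things in the scene. Friction and masses are not known exactly. Their poses are not given: they have to be found in the camera images.
- press: Portion press, screwed to the table; yaw varies up to 30 degrees. Origin: on the table surface on the pocket's axis, z up. Aluminium base plate 120 mm (its x) by 215 mm (its y, from -165 to +50), top 14 mm up. The pocket for the two discs is at the origin, a grey housing with the red lock grip behind it (-y). The lock shuts towards +y. Pushing press or grip with over 40 N is ramming.
- pocket (a point): Centre of the pocket floor, a fixed white disc 48 mm across, 26 mm above the table. Round it four steel posts 10 mm thick at press x and y = +-23.7 mm, 66 mm high, tips tapered, guide a 54 mm disc with 1.5 mm play all round. Gaps 37 mm wide between the posts let fingers reach in; fingers holding a disc along the press's x axis have free room.
- housing (a point): Centre of the top of the grey housing, 64 mm (press x) by 118 mm (press y), 58 mm up. In it, unseen: the return spring (opens the lock with 3 N, plus 0.05 N per mm of travel; 1 N friction), a sprung catch, and a rubber end stop (4 N more per mm pressed in). Stop and catch sit together; the slide meets the stop at 49 to 75 mm of travel, different each time and not to be seen.
- lock (a joint): Travel of the lock, m: 0 = open (start), grows as it shuts towards press +y. From 20 to 5 mm before the stop, riding over the catch, the push rises to 9 to 12 N, then slackens, dips to 1 to 4 N as the catch clicks in, and rises fast at the stop. Pressed there to 15 to 25 N the catch is sure to hold. Let go before that, it springs fully open; after it, it stays shut against the stop.
- lock_nose (a point): Underside of the front end of the lock's steel tongue: 26 mm wide, 5 mm thick, underside 59 mm above the table. At press y = -36 mm when open; it moves over the pocket 3 mm above a stack packed right. A raised, tilted or too tall stack blocks it.
- lock_top (a point): Centre of the top face of the red lock grip: a block 30 mm (press x) by 18 mm (press y), standing on the tongue from 64 to 100 mm above the table; at press x = 0, y = -118 mm when open. It can be pinched from above or pushed from behind (its -y face; there the tongue's top, 64 mm up, goes on for 25 mm).
- spacer: Orange spacer disc, 54 mm across, 16 mm thick, 45 g, black spot on top. Origin: centre of its underside, z up. Starts lying on the table left or right of the press. In the pocket its underside is 26 mm above the table.
- top_disc: Blue top disc, 54 mm across, 14 mm thick, 60 g, small steel spot on top. Origin: centre of its underside, z up. Starts lying on the table on the other side. On the spacer in the pocket its underside is 42 mm above the table.
- spare: Green spare spacer, 54 mm across, 26 mm thick (too thick for the lock). Origin: centre of its underside. Not to be used or moved.
- spoon: White-handled serving spoon, 240 mm, lying on the table to the right of the press. Origin: its middle. Leave alone.
- sauce: Yellow sauce bottle with red cap, 60 mm across, 170 mm tall. Origin: centre of its underside. Leave alone.
- bowl: White bowl, 120 mm across, 50 mm high. Origin: centre of its underside. Leave alone.
- mug: Blue mug, 80 mm across, 90 mm high. Origin: centre of its underside. Leave alone.
- shaker: Steel shaker, 44 mm across, 92 mm high. Origin: centre of its underside. Leave alone.
Things that resemble listed ones, but are neither listed nor needed, are in the scene too. What is meant by the top_disc is not turquoise, and is the smaller of those in its own colour. There is more than one size of the spacer; the job needs the smaller.

How it is judged:
By the outcome, as a careful person would: the job done as asked, in the order asked, and still so for the second after the job is handed in, with the robot touching nothing.
It also fails if it takes over 64 s, if anything falls off the work surface, if the arm or the gripper's body presses on something with over 40 N, if the wrist force passes 120 N, or if a joint passes its speed limit or range.

## Working session

There is one attempt and no reset: what is moved stays moved. The work goes in short steps, Python scripts to look and compute and a tool call to move; the robot and the scene stay as the last step left them, time stands still between calls to the robot, and variables do not carry over. Pictures are saved under pics/ and viewed, at most 10 in all, crops included, and the job is handed in when it is done.

Besides the shell and the picture viewer there is one more tool, called after "Emit:" as name(argument=value, ...) on one line, values as JSON. servo_tool: Moves the arm, as the interface text tells. Its arguments: {"type":"object","properties":{"deltas":{"type":"array"},"grip_force":{"type":"number"}},"required":["deltas"]}

```bash
mkdir -p pics; cat > h.py <<'E'
import numpy as np, cv2
from scipy.spatial.transform import Rotation as R
from rig import manip, vision, workorder, spotter
def cam(n): return vision.read_camera(n)
def ray(c,px):
    f=c['frame'].shape[0]/2/np.tan(np.radians(c['fov_y'])/2)
    K=np.array([[f,0,c['cx']],[0,f,c['cy']],[0,0,1]])
    d=np.array(c.get('distortion',np.zeros(5)),float)
    r,co=px
    u=cv2.undistortPoints(np.array([[[co,r]]],float),K,d)[0,0]
    return np.array(c['position']),R.from_quat(c['attitude']).apply([u[0],-u[1],-1.])
def at_z(c,px,z):
    p,d=ray(c,px); return p+d*(z-p[2])/d[2]
def proj(c,P):
    f=c['frame'].shape[0]/2/np.tan(np.radians(c['fov_y'])/2)
    K=np.array([[f,0,c['cx']],[0,f,c['cy']],[0,0,1]])
    q=R.from_quat(c['attitude']).inv().apply(np.atleast_2d(P)-np.array(c['position']))*[1,-1,-1]
    o=cv2.projectPoints(q,np.zeros(3),np.zeros(3),K,np.array(c.get('distortion',np.zeros(5)),float))[0][:,0]
    return o[:,::-1]
E
python3 - <<'E'
from h import *
for n in ['top','side']:
    c=cam(n); print({k:v for k,v in c.items() if k!='frame'})
    cv2.imwrite(f'pics/{n}0.png',c['frame'][:,:,::-1])
    for t in ['press','lock_top','spacer','top_disc','spare']:
        for o in spotter.cut_out(n,t): print(n,t,round(o['confidence'],2),np.round(o['pixel']),o['mask'].sum(),np.round(at_z(c,o['pixel'],.015),3))
s=manip.observe(); print(s)
E
```

```text
{'fov_y': 57.12320671799926, 'cx': 283.27110698744764, 'cy': 211.95494843790044, 'position': array([ 0.46743629, -0.00199408,  1.12891756]), 'attitude': array([-0.05468109,  0.03977912,  0.70895107, -0.70200853])}
top press 0.71 [224. 286.] 3032 [0.581 0.014 0.015]
top lock_top 0.63 [219. 301.] 417 [ 0.596 -0.03   0.015]
top lock_top 0.29 [260. 199.] 274 [0.482 0.265 0.015]
top spacer 0.86 [275. 163.] 553 [0.438 0.368 0.015]
top spacer 0.69 [260. 200.] 295 [0.482 0.263 0.015]
top top_disc 0.97 [261. 365.] 549 [ 0.473 -0.212  0.015]
top top_disc 0.74 [224. 390.] 321 [ 0.578 -0.288  0.015]
top top_disc 0.6 [264. 412.] 305 [ 0.465 -0.345  0.015]
top spare 0.52 [195. 206.] 290 [0.671 0.248 0.015]
{'fov_y': 54.15117777871473, 'cx': 280.8417236067338, 'cy': 210.5991922963408, 'position': array([0.43120232, 0.8900752 , 0.77180564]), 'attitude': array([-0.05840181,  0.44504472,  0.8891344 , -0.0892437 ])}
side press 0.61 [237. 300.] 2403 [0.585 0.014 0.015]
side lock_top 0.61 [209. 300.] 272 [ 0.606 -0.12   0.015]
side spacer 0.88 [318. 325.] 446 [0.478 0.283 0.015]
side spacer 0.66 [356. 33
[... 283 characters left out ...]
ray([ 1.31651425,  0.5074553 , -0.23760945,  1.50021222,  0.1257114 ,
        1.14890473, -0.15479215]), 'dq': array([ 0.00083754, -0.00096023, -0.00023658, -0.00077436,  0.0004821 ,
        0.00147552, -0.00084293]), 'joint_torque': array([ 1.37204683e-03, -6.20035172e+01, -2.18325555e+00, -2.49872446e+01,
        1.40016244e-02,  2.31434256e-03,  1.91096206e-05]), 'tcp_pos': array([ 0.22001495, -0.58497541,  0.23129886]), 'orientation': array([ 9.83863334e-01,  1.78921604e-01, -1.28132376e-06,  4.35626386e-07]), 'wrist_force': array([ 0.47314426, -0.61835293,  0.20038486]), 'ft_torque': array([ 0.01469128, -0.01979972,  0.01546125]), 'grasp_force': 0.0, 'gripper_width': 0.0854580195490467}
```

View images.

View pics/top0.png

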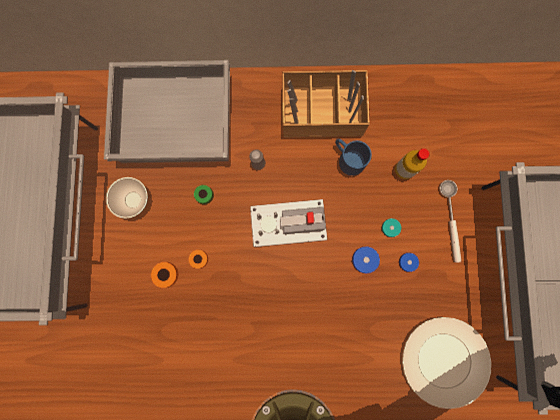

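View pics/side0.png

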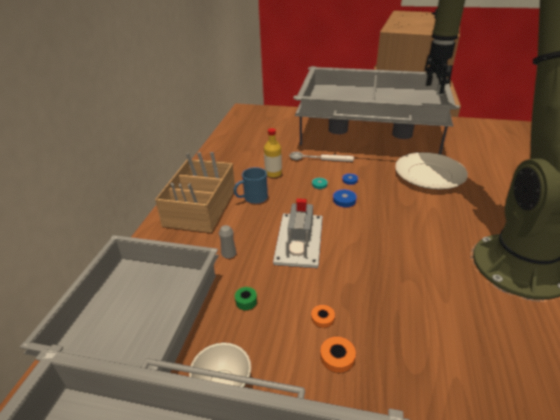

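View pics/crop.png

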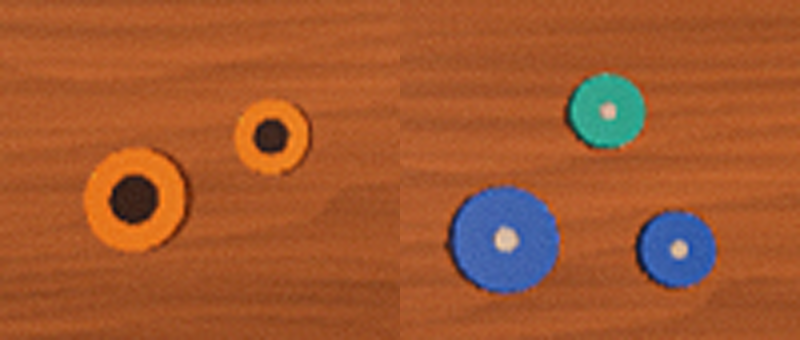

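View pics/press.png

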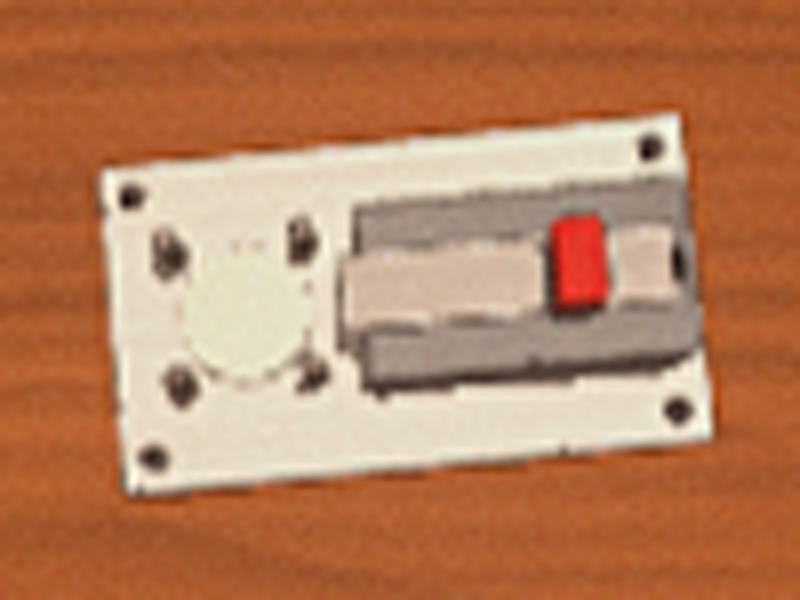

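```bash
cat > m.py <<'E'
from h import *
import pickle
from scipy.optimize import minimize, least_squares
C,M=pickle.load(open('d.pkl','rb'))
def soft(c,h0,h1,smin,vmin=60):
    hsv=cv2.cvtColor(c['frame'],cv2.COLOR_RGB2HSV)
    return ((hsv[...,0]>=h0)&(hsv[...,0]<=h1)&(hsv[...,1]>=smin)&(hsv[...,2]>=vmin)).astype(np.uint8)
def blobs(m,amin=60):
    n,l,st,ce=cv2.connectedComponentsWithStats(m)
    out=[]
    for i in range(1,n):
        if st[i,4]<amin: continue
        k=cv2.findContours((l==i).astype(np.uint8),0,1)[0][0]
        if len(k)<5: continue
        h=np.zeros_like(m); cv2.drawContours(h,[cv2.convexHull(k)],-1,1,-1)
        ys,xs=np.nonzero(h); out.append((np.array([ys.mean(),xs.mean()]),h.sum()))
    return out
rng={'orange':(9,14,215,180),'blue':(105,118,150,70),'turq':(75,90,120,70),'green':(50,74,120,50),'red':(0,4,200,140)}
z={'orange':.013,'blue':.012,'turq':.012,'green':.022,'red':.1}
if __name__=='__main__':
  for n in C:
    for k,r in rng.items():
        for p,a in blobs(soft(C[n],*r),50):
            w=at_z(C[n],p,z[k])
            e=proj(C[n],w+np.array([[.027,0,0],[0,.027,0]]))-p
            print(n,k,np.round(p,1),a,'expect54',round(np.pi*abs(np.linalg.det(e))),np.round(w[:2],4))
  # press fit
  def quad(q):
    x,y,t=q; P=np.array([[-.06,-.165],[.06,-.165],[.06,.05],[-.06,.05]])
    c,s=np.cos(t),np.sin(t)
    return np.c_[P@np.array([[c,s],[-s,c]])+[x,y],np.full(4,.014)]
  def ren(c,q):
    p=proj(c,quad(q))[:,::-1]; S=4
    im=np.zeros((420*S,560*S),np.uint8)
    cv2.fillConvexPoly(im,np.round(((p+.5)*S-.5)*256).astype(np.int32),255,shift=8)
    return cv2.resize(im,(560,420),interpolation=cv2.INTER_AREA)/255.
  T={}
  for n in C:
    S=cv2.cvtColor(C[n]['frame'],cv2.COLOR_RGB2HSV)[...,1].astype(float)
    T[n]=np.clip((150-S)/100,0,1)
  q=np.array([.573,.055,-1.5]);
  from scipy.ndimage import binary_dilation
  for names in (['top'],['side'],['top','side']):
    best=None
    for t0 in (-1.48,1.66-np.pi+0*1,-1.66):
      def cost(v):
        s=0
        for n in names:
            r=ren(C[n],v); w=cv2.dilate((r>.5).astype(np.uint8),np.ones((13,13)))
            core=cv2.erode((r>.5).astype(np.uint8),np.ones((7,7)))
            s+=(w*(1-core)*(r-T[n])**2).sum()
        return s
      o=minimize(cost,[.578,.05,t0],method='Nelder-Mead',options=dict(initial_simplex=np.array([[.578,.05,t0],[.586,.05,t0],[.578,.06,t0],[.578,.05,t0+.08]]),xatol=1e-5))
      if best is None or o.fun<best.fun: best=o
    v=best.x; print(names,np.round(v,4),best.fun)
    c,s=np.cos(v[2]),np.sin(v[2]); L=v[:2]+np.array([s,-c])*.118; print('lock_top pred',L,[ (n,proj(C[n],[[*L,.1],[*v[:2],.026]])) for n in C])
E
python3 m.py
```

```text
top orange [258.6 197.5] 269 expect54 274 [0.4847 0.2698]
top orange [274.4 163.1] 520 expect54 277 [0.4404 0.3681]
top blue [259.6 365.5] 543 expect54 282 [ 0.4777 -0.2131]
top blue [262.  408.6] 268 expect54 285 [ 0.4698 -0.3354]
top turq [227.5 391. ] 274 expect54 274 [ 0.5691 -0.29  ]
top green [193.7 202.5] 255 expect54 261 [0.6732 0.2568]
top red [153.4 423.5] 87 expect54 300 [ 0.7625 -0.3645]
top red [217.2 309.8] 63 expect54 315 [ 0.5909 -0.052 ]
side blue [178.5 349.8] 91 expect54 106 [ 0.4701 -0.3268]
side blue [197.9 344.3] 265 expect54 130 [ 0.478  -0.2068]
side turq [182.9 319.3] 104 expect54 110 [ 0.5692 -0.2809]
side green [298.1 245.4] 386 expect54 314 [0.671  0.2658]
['top'] [ 0.593   0.0545 -1.5706] 518.5168842752787
lock_top pred [0.47500527 0.05452449] [('top', array([[261.10309761, 270.33532048],
       [219.96879147, 271.57762962]])), ('side', array([[227.13955879, 338.74119602],
       [243.21096686, 294.00268115]]))]
['side'] [ 0.5935  0.0699 -1.4497] 527.5623742406766
lock_top pred [0.47638217 0.05567826] [('top', array([[260.58286217, 269.89812648],
       [219.84943367, 266.24028068]])), ('side', array([[227.35542046, 338.16150233],
       [246.87008834, 292.76522494]]))]
['top', 'side'] [ 0.5911  0.0687 -1.5048] 1206.8786946559017
lock_top pred [0.47330969 0.06091921] [('top', array([[261.76932893, 267.92525801],
       [220.69577305, 266.66850869]])), ('side', array([[228.75508133, 339.15241183],
       [246.68463588, 293.74191011]]))]
```

```bash
sed -i 's/-1.48,1.66-np.pi+0\*1,-1.66/.09,.02,.2/; s/\[.578,.05,t0\],\[/[.573,.05,t0],[/' m.py; sed -i "s/^z=.*/z={'orange':.008,'blue':.007,'turq':.007,'green':.013,'red':.1}/" m.py
cat >> m.py <<'E'
  c=C['top'];g=cv2.cvtColor(c['frame'],cv2.COLOR_RGB2GRAY).astype(float); sat=cv2.cvtColor(c['frame'],cv2.COLOR_RGB2HSV)[...,1].astype(float)
  for nm,p,im,zz in (('spacer',(258.6,197.5),-g,.016),('top',(262,408.6),-sat,.014)):
    r,k=int(round(p[0])),int(round(p[1])); s=im[r-5:r+6,k-5:k+6]; w=np.clip(s-np.median(s)-.25*(s.max()-np.median(s)),0,None)
    yy,xx=np.mgrid[r-5:r+6,k-5:k+6]; q=((yy*w).sum()/w.sum(),(xx*w).sum()/w.sum()); print(nm,'spot',np.round(q,2),at_z(c,q,zz)[:2])
  # pocket white disc: brightness/yellowish
  lab=cv2.cvtColor(c['frame'],cv2.COLOR_RGB2LAB).astype(float)[205:243,250:290]
  d=lab[...,2]; print('lab b',np.round(d[::4,::4])); 
  sd=C['side']; f=blobs(soft(sd,5,16,190,150),60); print('side orange',[(np.round(p,1),a,np.round(at_z(sd,p,.008)[:2],4)) for p,a in f])
E
python3 m.py
```

```text
top orange [258.6 197.5] 269 expect54 272 [0.4847 0.271 ]
top orange [274.4 163.1] 520 expect54 275 [0.4403 0.3697]
top blue [259.6 365.5] 543 expect54 280 [ 0.4777 -0.2141]
top blue [262.  408.6] 268 expect54 282 [ 0.4698 -0.3369]
top turq [227.5 391. ] 274 expect54 272 [ 0.5696 -0.2913]
top green [193.7 202.5] 255 expect54 257 [0.6748 0.2589]
top red [153.4 423.5] 87 expect54 300 [ 0.7625 -0.3645]
top red [217.2 309.8] 63 expect54 315 [ 0.5909 -0.052 ]
side blue [178.5 349.8] 91 expect54 104 [ 0.4704 -0.3348]
side blue [197.9 344.3] 265 expect54 128 [ 0.4783 -0.2141]
side turq [182.9 319.3] 104 expect54 108 [ 0.5701 -0.2886]
side green [298.1 245.4] 386 expect54 306 [0.6739 0.2583]
['top'] [0.5816 0.0651 0.0836] 20.150036831987695
lock_top pred [ 0.59145448 -0.05245384] [('top', array([[217.00775526, 310.00121584],
       [223.94865092, 267.91722119]])), ('side', array([[199.12708021, 301.39756201],
       [246.24944634, 297.40207796]]))]
['side'] [0.5813 0.0763 0.082 ] 139.60778139177236
lock_top pred [ 0.59097279 -0.04125582] [('top', array([[217.23161048, 305.82646061],
       [
[... 472 characters left out ...]
95101 -0.33672293]
lab b [[167. 161. 140. 143. 142. 138. 138. 139. 141. 142.]
 [145. 134. 141. 139. 139. 140. 139. 140. 141. 141.]
 [158. 140. 139. 139. 141. 140. 139. 140. 138. 138.]
 [161. 140. 140. 140. 143. 141. 139. 140. 144. 138.]
 [164. 140. 140. 143. 144. 142. 143. 139. 143. 141.]
 [173. 141. 140. 144. 143. 142. 144. 140. 144. 141.]
 [171. 141. 140. 144. 143. 145. 143. 142. 141. 138.]
 [169. 142. 140. 139. 140. 141. 140. 141. 140. 134.]
 [171. 141. 140. 139. 139. 139. 140. 141. 140. 141.]
 [168. 141. 139. 140. 140. 140. 139. 141. 141. 140.]]
side orange [(array([314.9, 322.6]), np.uint64(410), array([0.4853, 0.2688])), (array([352.5, 337.6]), np.uint64(946), array([0.4411, 0.3616]))]
```

Candidates in the top view (col, row):
- **Orange:** large at (163, 274), small at (198, 259). The small one's area is 269 px against 272 expected for 54 mm, so it is the spacer.
- **Blue:** large at (366, 260), small at (409, 262). The small one matches 54 mm, so it is the top_disc. The disc at (391, 228) is turquoise and ruled out.

The crop confirms both choices. Press pose is (0.5816, 0.0651), yaw 0.084. The predicted red grip falls at (310, 217), which is where the red blob is.

Emit:
servo_tool(deltas=[{"x": 0.0275,"y": 0.04,"z": 0,"wz": 0.14},{"x": 0.055,"y": 0.08,"wz": 0.28},{"x": 0.0825,"y": 0.12,"wz": 0.42},{"x": 0.11,"y": 0.16,"wz": 0.56},{"x": 0.1375,"y": 0.2,"wz": 0.7},{"x": 0.165,"y": 0.24,"wz": 0.84},{"x": 0.1925,"y": 0.28,"wz": 0.98},{"x": 0.22,"y": 0.32,"wz": 1.12}])

```text
schema error: expected keys wx, wy, wz, x, y, z, gripper
```

Emit:
servo_tool(deltas=[{"wx": 0,"wy": 0,"wz": 0.14,"x": 0.0275,"y": 0.04,"z": 0,"gripper": 0.085},{"wx": 0,"wy": 0,"wz": 0.28,"x": 0.055,"y": 0.08,"z": 0,"gripper": 0.085},{"wx": 0,"wy": 0,"wz": 0.42,"x": 0.0825,"y": 0.12,"z": 0,"gripper": 0.085},{"wx": 0,"wy": 0,"wz": 0.56,"x": 0.11,"y": 0.16,"z": 0,"gripper": 0.085},{"wx": 0,"wy": 0,"wz": 0.7,"x": 0.1375,"y": 0.2,"z": 0,"gripper": 0.085},{"wx": 0,"wy": 0,"wz": 0.84,"x": 0.165,"y": 0.24,"z": 0,"gripper": 0.085},{"wx": 0,"wy": 0,"wz": 0.98,"x": 0.1925,"y": 0.28,"z": 0,"gripper": 0.085},{"wx": 0,"wy": 0,"wz": 1.12,"x": 0.22,"y": 0.32,"z": 0,"gripper": 0.085}], grip_force=30)

```text
time: 2.3
tcp_pos: [0.4408, -0.2634, 0.2316]
orientation: [0.737, 0.676, -0.0, 0.0]
wrist_force: [0.8, -0.9, 0.1]
gripper_width: 0.0855
grasp_force: 0.0
```

Emit:
servo_tool(deltas=[{"wx": 0,"wy": 0,"wz": 0.06,"x": 0.005,"y": 0.049,"z": 0,"gripper": 0.085},{"wx": 0,"wy": 0,"wz": 0.12,"x": 0.01,"y": 0.098,"z": 0,"gripper": 0.085},{"wx": 0,"wy": 0,"wz": 0.172,"x": 0.015,"y": 0.147,"z": 0,"gripper": 0.085},{"wx": 0,"wy": 0,"wz": 0.172,"x": 0.02,"y": 0.196,"z": 0,"gripper": 0.085},{"wx": 0,"wy": 0,"wz": 0.172,"x": 0.025,"y": 0.245,"z": 0,"gripper": 0.085},{"wx": 0,"wy": 0,"wz": 0.172,"x": 0.03,"y": 0.294,"z": 0,"gripper": 0.085},{"wx": 0,"wy": 0,"wz": 0.172,"x": 0.035,"y": 0.343,"z": -0.01,"gripper": 0.085},{"wx": 0,"wy": 0,"wz": 0.172,"x": 0.04,"y": 0.39,"z": -0.025,"gripper": 0.085}])

```text
time: 3.1
tcp_pos: [0.4806, 0.1272, 0.2069]
orientation: [0.678, 0.735, 0.001, 0.001]
wrist_force: [1.0, -0.7, 0.7]
gripper_width: 0.0848
grasp_force: 0.0
```

Emit:
servo_tool(deltas=[{"wx": 0,"wy": 0,"wz": 0,"x": 0.001,"y": 0.045,"z": -0.02,"gripper": 0.085},{"wx": 0,"wy": 0,"wz": 0,"x": 0.002,"y": 0.085,"z": -0.045,"gripper": 0.085},{"wx": 0,"wy": 0,"wz": 0,"x": 0.003,"y": 0.12,"z": -0.07,"gripper": 0.085},{"wx": 0,"wy": 0,"wz": 0,"x": 0.004,"y": 0.137,"z": -0.1,"gripper": 0.085},{"wx": 0,"wy": 0,"wz": 0,"x": 0.004,"y": 0.1436,"z": -0.125,"gripper": 0.085},{"wx": 0,"wy": 0,"wz": 0,"x": 0.004,"y": 0.1436,"z": -0.145,"gripper": 0.085},{"wx": 0,"wy": 0,"wz": 0,"x": 0.004,"y": 0.1436,"z": -0.15,"gripper": 0.085},{"wx": 0,"wy": 0,"wz": 0,"x": 0.004,"y": 0.1436,"z": -0.15,"gripper": 0.085}])

```text
time: 3.9
tcp_pos: [0.4838, 0.2683, 0.0559]
orientation: [0.678, 0.735, -0.001, -0.0]
wrist_force: [-0.6, -0.1, 0.7]
gripper_width: 0.0853
grasp_force: 0.0
```

Emit:
servo_tool(deltas=[{"wx": 0,"wy": 0,"wz": 0,"x": 0.0007,"y": 0.0012,"z": -0.02,"gripper": 0.085},{"wx": 0,"wy": 0,"wz": 0,"x": 0.0007,"y": 0.0012,"z": -0.04,"gripper": 0.085},{"wx": 0,"wy": 0,"wz": 0,"x": 0.0007,"y": 0.0012,"z": -0.055,"gripper": 0.085},{"wx": 0,"wy": 0,"wz": 0,"x": 0.0007,"y": 0.0012,"z": -0.055,"gripper": 0.085},{"wx": 0,"wy": 0,"wz": 0,"x": 0.0007,"y": 0.0012,"z": -0.055,"gripper": 0.05},{"wx": 0,"wy": 0,"wz": 0,"x": 0.0007,"y": 0.0012,"z": -0.055,"gripper": 0.05},{"wx": 0,"wy": 0,"wz": 0,"x": 0.0007,"y": 0.0012,"z": -0.055,"gripper": 0.05},{"wx": 0,"wy": 0,"wz": 0,"x": 0.0007,"y": 0.0012,"z": -0.055,"gripper": 0.05}])

```text
time: 4.7
tcp_pos: [0.4856, 0.2702, 0.0029]
orientation: [0.678, 0.735, 0.001, 0.001]
wrist_force: [-0.6, -0.0, 7.7]
gripper_width: 0.0525
grasp_force: 30.3
```

```bash
python3 - <<'E'
from h import *
c=cam('side'); s=manip.observe(); print(s['time'],s['tcp_pos'],s['wrist_force'],s['gripper_width'],s['grasp_force'])
t=cam('top'); 
a=cv2.resize(c['frame'][270:360,275:375,::-1],(400,360),interpolation=cv2.INTER_CUBIC);b=cv2.resize(t['frame'][210:300,150:250,::-1],(400,360),interpolation=cv2.INTER_CUBIC)
cv2.imwrite('pics/g1.png',np.hstack([a,b]))
E
```

```text
4.75 [0.48555956 0.27020826 0.00295567] [-0.54782926 -0.35961058  6.73546655] 0.05275203533687073 30.254772305488586
```

View pics/g1.png

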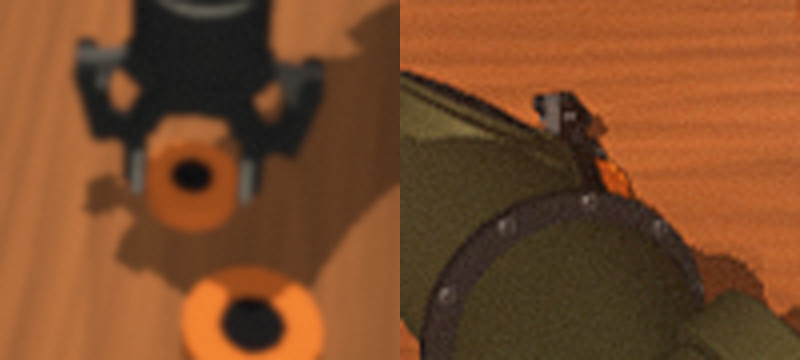

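Emit:
servo_tool(deltas=[{"wx": 0,"wy": 0,"wz": 0,"x": 0,"y": 0,"z": 0.02,"gripper": 0.05},{"wx": 0,"wy": 0,"wz": 0,"x": 0,"y": 0,"z": 0.06,"gripper": 0.05},{"wx": 0,"wy": 0,"wz": 0,"x": 0.004,"y": -0.01,"z": 0.1,"gripper": 0.05},{"wx": 0,"wy": 0,"wz": 0,"x": 0.018,"y": -0.04,"z": 0.12,"gripper": 0.05},{"wx": 0,"wy": 0,"wz": 0,"x": 0.036,"y": -0.08,"z": 0.13,"gripper": 0.05},{"wx": 0,"wy": 0,"wz": 0,"x": 0.054,"y": -0.12,"z": 0.13,"gripper": 0.05},{"wx": 0,"wy": 0,"wz": 0,"x": 0.072,"y": -0.155,"z": 0.13,"gripper": 0.05},{"wx": 0,"wy": 0,"wz": 0,"x": 0.088,"y": -0.185,"z": 0.13,"gripper": 0.05}])

```text
time: 5.6
tcp_pos: [0.5737, 0.0821, 0.1324]
orientation: [0.679, 0.735, 0.0, 0.001]
wrist_force: [0.6, 0.3, -0.4]
gripper_width: 0.0524
grasp_force: 31.9
```

Emit:
servo_tool(deltas=[{"wx": 0,"wy": 0,"wz": 0,"x": 0.006,"y": -0.014,"z": 0,"gripper": 0.05},{"wx": 0,"wy": 0,"wz": 0,"x": 0.0085,"y": -0.02,"z": 0,"gripper": 0.05},{"wx": 0,"wy": 0,"wz": 0,"x": 0.0085,"y": -0.02,"z": -0.01,"gripper": 0.05},{"wx": 0,"wy": 0,"wz": 0,"x": 0.0085,"y": -0.02,"z": -0.02,"gripper": 0.05},{"wx": 0,"wy": 0,"wz": 0,"x": 0.0085,"y": -0.02,"z": -0.02,"gripper": 0.05}])

```text
time: 6.1
tcp_pos: [0.5795, 0.0664, 0.1096]
orientation: [0.677, 0.736, -0.001, -0.001]
wrist_force: [0.3, -0.4, -0.7]
gripper_width: 0.0523
grasp_force: 31.9
```

```bash
cat > look.py <<'E'
import sys
from h import *
s=manip.observe(); print(s['time'],s['tcp_pos'],s['orientation'],s['wrist_force'],s['gripper_width'])
c=cam('side'); n=sys.argv[1]
cv2.imwrite(f'pics/{n}.png',cv2.resize(c['frame'][185:275,240:360,::-1],(800,600),interpolation=cv2.INTER_CUBIC))
c2=cam('top'); np.savez(f'pics/{n}.npz',side=c['frame'],top=c2['frame'])
cv2.imwrite(f'pics/{n}t.png',cv2.resize(c2['frame'][185:260,238:338,::-1],(800,600),interpolation=cv2.INTER_CUBIC))
E
python3 look.py p1
```

```text
6.1 [0.57948334 0.06641835 0.10956085] [ 0.67683747  0.73613081 -0.00096978 -0.00123244] [ 0.28891191 -0.4260283  -0.65023284] 0.05225943893717367
```

View pics/p1.png

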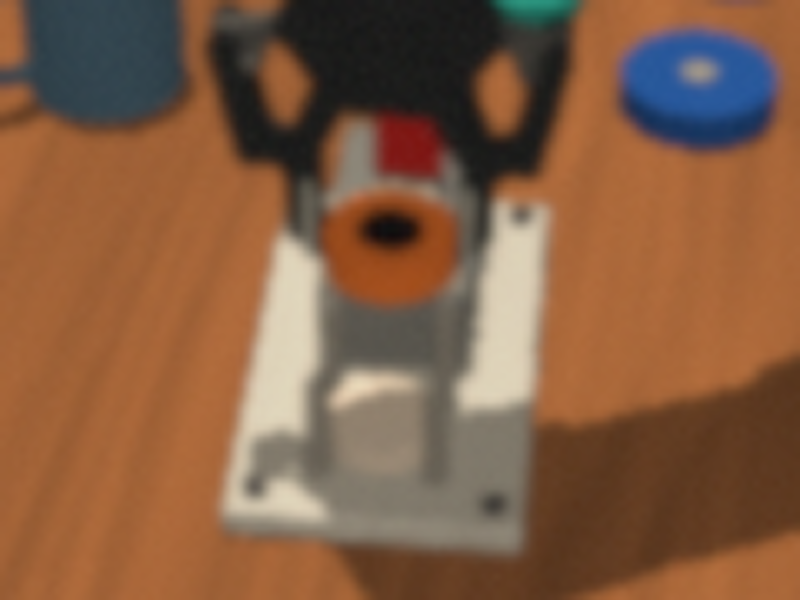

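```bash
python3 - <<'E'
from h import *
c=cam('side'); g=cv2.cvtColor(c['frame'],cv2.COLOR_RGB2HSV).astype(float)
v=c['frame'][...,0].astype(float)[213:226,290:308]
w=np.clip(70-v,0,None); yy,xx=np.mgrid[213:226,290:308]
print(np.round(v[::2,::2]))
q=((yy*w).sum()/w.sum(),(xx*w).sum()/w.sum()); print(q)
for z in (.1196,.1226,.1256): print(z,at_z(c,q,z)[:2])
print(manip.observe()['tcp_pos'], proj(c,[[.5816,.0651,.026],[.5816,.0651,.1226]]))
E
```

```text
[[147. 153. 157. 148. 150. 149. 142. 139. 110.]
 [163. 153. 144. 133. 123. 135. 147. 152. 136.]
 [152. 144.  92.  48.  38.  54. 106. 147. 145.]
 [151. 141.  67.  21.  16.  26.  86. 145. 146.]
 [150. 148. 121.  88.  84.  98. 134. 151. 145.]
 [149. 153. 152. 150. 149. 151. 153. 154. 147.]
 [147. 154. 157. 160. 161. 162. 160. 157. 147.]]
(np.float64(218.53957636566332), np.float64(297.77034559643255))
0.1196 [0.58103775 0.06274154]
0.1226 [0.58034854 0.06654709]
0.1256 [0.57965933 0.07035264]
[0.5808513  0.06607743 0.11117308] [[246.24134549 297.40558649]
 [218.14770314 297.39262369]]
```

Emit:
servo_tool(deltas=[{"wx": 0,"wy": 0,"wz": 0,"x": 0.0005,"y": 0,"z": -0.01,"gripper": 0.05},{"wx": 0,"wy": 0,"wz": 0,"x": 0.0005,"y": 0,"z": -0.016,"gripper": 0.05},{"wx": 0,"wy": 0,"wz": 0,"x": 0.0005,"y": 0,"z": -0.022,"gripper": 0.05},{"wx": 0,"wy": 0,"wz": 0,"x": 0.0005,"y": 0,"z": -0.028,"gripper": 0.05},{"wx": 0,"wy": 0,"wz": 0,"x": 0.0005,"y": 0,"z": -0.034,"gripper": 0.05},{"wx": 0,"wy": 0,"wz": 0,"x": 0.0005,"y": 0,"z": -0.038,"gripper": 0.05},{"wx": 0,"wy": 0,"wz": 0,"x": 0.0005,"y": 0,"z": -0.042,"gripper": 0.05},{"wx": 0,"wy": 0,"wz": 0,"x": 0.0005,"y": 0,"z": -0.042,"gripper": 0.05}])

```text
time: 7.05
tcp_pos: [0.5814, 0.0647, 0.0687]
orientation: [0.678, 0.735, -0.0, -0.0]
wrist_force: [0.3, -0.6, -1.0]
gripper_width: 0.0522
grasp_force: 31.9
```

Emit:
servo_tool(deltas=[{"wx": 0,"wy": 0,"wz": 0,"x": 0.0005,"y": 0.0003,"z": -0.004,"gripper": 0.05},{"wx": 0,"wy": 0,"wz": 0,"x": 0.0005,"y": 0.0003,"z": -0.008,"gripper": 0.05},{"wx": 0,"wy": 0,"wz": 0,"x": 0.0005,"y": 0.0003,"z": -0.012,"gripper": 0.05},{"wx": 0,"wy": 0,"wz": 0,"x": 0.0005,"y": 0.0003,"z": -0.016,"gripper": 0.05},{"wx": 0,"wy": 0,"wz": 0,"x": 0.0005,"y": 0.0003,"z": -0.016,"gripper": 0.05}])

```text
time: 7.55
tcp_pos: [0.5818, 0.065, 0.0526]
orientation: [0.678, 0.735, -0.0, -0.0]
wrist_force: [-0.1, 1.4, 0.1]
gripper_width: 0.0526
grasp_force: 31.9
```

Emit:
servo_tool(deltas=[{"wx": 0,"wy": 0,"wz": 0,"x": 0,"y": 0,"z": -0.004,"gripper": 0.05},{"wx": 0,"wy": 0,"wz": 0,"x": 0,"y": 0,"z": -0.008,"gripper": 0.05},{"wx": 0,"wy": 0,"wz": 0,"x": 0,"y": 0,"z": -0.012,"gripper": 0.05},{"wx": 0,"wy": 0,"wz": 0,"x": 0,"y": 0,"z": -0.016,"gripper": 0.05},{"wx": 0,"wy": 0,"wz": 0,"x": 0,"y": 0,"z": -0.02,"gripper": 0.05},{"wx": 0,"wy": 0,"wz": 0,"x": 0,"y": 0,"z": -0.0225,"gripper": 0.05},{"wx": 0,"wy": 0,"wz": 0,"x": 0,"y": 0,"z": -0.0225,"gripper": 0.05}])

```text
time: 8.25
tcp_pos: [0.582, 0.0651, 0.0303]
orientation: [0.678, 0.735, -0.0, -0.0]
wrist_force: [0.8, 0.6, -0.1]
gripper_width: 0.0523
grasp_force: 31.9
```

Emit:
servo_tool(deltas=[{"wx": 0,"wy": 0,"wz": 0,"x": 0,"y": 0,"z": -0.0015,"gripper": 0.05},{"wx": 0,"wy": 0,"wz": 0,"x": 0,"y": 0,"z": -0.0015,"gripper": 0.05},{"wx": 0,"wy": 0,"wz": 0,"x": 0,"y": 0,"z": -0.0015,"gripper": 0.08},{"wx": 0,"wy": 0,"wz": 0,"x": 0,"y": 0,"z": -0.0015,"gripper": 0.08},{"wx": 0,"wy": 0,"wz": 0,"x": 0,"y": 0,"z": -0.0015,"gripper": 0.08},{"wx": 0,"wy": 0,"wz": 0,"x": 0,"y": 0,"z": 0.01,"gripper": 0.08},{"wx": 0,"wy": 0,"wz": 0,"x": 0,"y": 0,"z": 0.04,"gripper": 0.08},{"wx": 0,"wy": 0,"wz": 0,"x": 0,"y": 0,"z": 0.08,"gripper": 0.08}])

```text
time: 9.05
tcp_pos: [0.5811, 0.0649, 0.111]
orientation: [0.678, 0.735, -0.001, -0.001]
wrist_force: [1.0, -0.1, 0.4]
gripper_width: 0.0799
grasp_force: 0.0
```

Emit:
servo_tool(deltas=[{"wx": 0,"wy": 0,"wz": 0,"x": -0.005,"y": -0.02,"z": 0.045,"gripper": 0.085},{"wx": 0,"wy": 0,"wz": 0,"x": -0.018,"y": -0.065,"z": 0.06,"gripper": 0.085},{"wx": 0,"wy": 0,"wz": 0,"x": -0.03,"y": -0.11,"z": 0.07,"gripper": 0.085},{"wx": 0,"wy": 0,"wz": 0,"x": -0.043,"y": -0.155,"z": 0.07,"gripper": 0.085},{"wx": 0,"wy": 0,"wz": 0,"x": -0.056,"y": -0.2,"z": 0.07,"gripper": 0.085},{"wx": 0,"wy": 0,"wz": 0,"x": -0.069,"y": -0.245,"z": 0.07,"gripper": 0.085},{"wx": 0,"wy": 0,"wz": 0,"x": -0.081,"y": -0.29,"z": 0.07,"gripper": 0.085},{"wx": 0,"wy": 0,"wz": 0,"x": -0.093,"y": -0.335,"z": 0.07,"gripper": 0.085}])

```text
time: 9.85
tcp_pos: [0.4885, -0.2716, 0.1819]
orientation: [0.678, 0.735, 0.0, 0.001]
wrist_force: [0.5, 0.1, 0.0]
gripper_width: 0.0847
grasp_force: 0.0
```

```bash
python3 look.py p2
```

```text
9.85 [ 0.48849236 -0.27157051  0.18193876] [6.77830375e-01 7.35218117e-01 6.44061544e-05 5.46819530e-04] [0.47896348 0.06260607 0.04031921] 0.08472365420335141
```

View pics/p2.png

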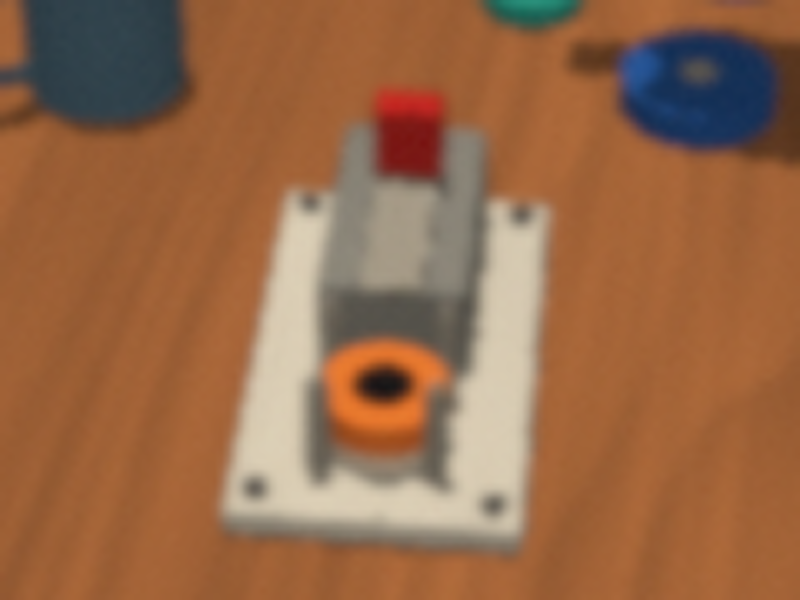

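Emit:
servo_tool(deltas=[{"wx": 0,"wy": 0,"wz": 0,"x": -0.009,"y": -0.033,"z": -0.03,"gripper": 0.085},{"wx": 0,"wy": 0,"wz": 0,"x": -0.018,"y": -0.058,"z": -0.065,"gripper": 0.085},{"wx": 0,"wy": 0,"wz": 0,"x": -0.018,"y": -0.066,"z": -0.095,"gripper": 0.085},{"wx": 0,"wy": 0,"wz": 0,"x": -0.018,"y": -0.066,"z": -0.115,"gripper": 0.085},{"wx": 0,"wy": 0,"wz": 0,"x": -0.018,"y": -0.066,"z": -0.125,"gripper": 0.085},{"wx": 0,"wy": 0,"wz": 0,"x": -0.018,"y": -0.066,"z": -0.125,"gripper": 0.085},{"wx": 0,"wy": 0,"wz": 0,"x": -0.018,"y": -0.066,"z": -0.125,"gripper": 0.085}])

```text
time: 10.65
tcp_pos: [0.4721, -0.3355, 0.057]
orientation: [0.678, 0.735, 0.0, 0.001]
wrist_force: [-0.2, 0.3, 0.1]
gripper_width: 0.0849
grasp_force: 0.0
```

Emit:
servo_tool(deltas=[{"wx": 0,"wy": 0,"wz": 0,"x": -0.001,"y": -0.0013,"z": -0.02,"gripper": 0.085},{"wx": 0,"wy": 0,"wz": 0,"x": -0.001,"y": -0.0013,"z": -0.04,"gripper": 0.085},{"wx": 0,"wy": 0,"wz": 0,"x": -0.001,"y": -0.0013,"z": -0.053,"gripper": 0.085},{"wx": 0,"wy": 0,"wz": 0,"x": -0.001,"y": -0.0013,"z": -0.053,"gripper": 0.085},{"wx": 0,"wy": 0,"wz": 0,"x": -0.001,"y": -0.0013,"z": -0.053,"gripper": 0.05},{"wx": 0,"wy": 0,"wz": 0,"x": -0.001,"y": -0.0013,"z": -0.053,"gripper": 0.05},{"wx": 0,"wy": 0,"wz": 0,"x": -0.001,"y": -0.0013,"z": -0.053,"gripper": 0.05},{"wx": 0,"wy": 0,"wz": 0,"x": -0.001,"y": -0.0013,"z": -0.053,"gripper": 0.05}])

```text
time: 11.45
tcp_pos: [0.471, -0.3374, 0.0042]
orientation: [0.678, 0.735, 0.0, 0.001]
wrist_force: [-0.6, 1.3, 5.5]
gripper_width: 0.0525
grasp_force: 30.4
```

Emit:
servo_tool(deltas=[{"wx": 0,"wy": 0,"wz": 0,"x": 0,"y": 0,"z": 0.02,"gripper": 0.05},{"wx": 0,"wy": 0,"wz": 0,"x": 0,"y": 0.005,"z": 0.06,"gripper": 0.05},{"wx": 0,"wy": 0,"wz": 0,"x": 0.007,"y": 0.025,"z": 0.1,"gripper": 0.05},{"wx": 0,"wy": 0,"wz": 0,"x": 0.017,"y": 0.06,"z": 0.13,"gripper": 0.05},{"wx": 0,"wy": 0,"wz": 0,"x": 0.029,"y": 0.105,"z": 0.15,"gripper": 0.05},{"wx": 0,"wy": 0,"wz": 0,"x": 0.041,"y": 0.15,"z": 0.16,"gripper": 0.05},{"wx": 0,"wy": 0,"wz": 0,"x": 0.054,"y": 0.195,"z": 0.165,"gripper": 0.05},{"wx": 0,"wy": 0,"wz": 0,"x": 0.066,"y": 0.24,"z": 0.165,"gripper": 0.05}])

```text
time: 12.25
tcp_pos: [0.5371, -0.0954, 0.1697]
orientation: [0.678, 0.735, 0.001, 0.001]
wrist_force: [1.1, -0.1, -1.0]
gripper_width: 0.0522
grasp_force: 31.8
```

Emit:
servo_tool(deltas=[{"wx": 0,"wy": 0,"wz": 0,"x": 0.012,"y": 0.045,"z": 0,"gripper": 0.05},{"wx": 0,"wy": 0,"wz": 0,"x": 0.025,"y": 0.09,"z": 0,"gripper": 0.05},{"wx": 0,"wy": 0,"wz": 0,"x": 0.037,"y": 0.13,"z": 0,"gripper": 0.05},{"wx": 0,"wy": 0,"wz": 0,"x": 0.043,"y": 0.155,"z": -0.015,"gripper": 0.05},{"wx": 0,"wy": 0,"wz": 0,"x": 0.045,"y": 0.162,"z": -0.04,"gripper": 0.05},{"wx": 0,"wy": 0,"wz": 0,"x": 0.045,"y": 0.162,"z": -0.065,"gripper": 0.05},{"wx": 0,"wy": 0,"wz": 0,"x": 0.045,"y": 0.162,"z": -0.08,"gripper": 0.05},{"wx": 0,"wy": 0,"wz": 0,"x": 0.045,"y": 0.162,"z": -0.08,"gripper": 0.05}])

```text
time: 13.05
tcp_pos: [0.5799, 0.0646, 0.0863]
orientation: [0.678, 0.735, -0.001, -0.001]
wrist_force: [-0.0, -0.1, -0.5]
gripper_width: 0.0523
grasp_force: 31.8
```

Emit:
servo_tool(deltas=[{"wx": 0,"wy": 0,"wz": 0,"x": 0.0003,"y": 0,"z": 0,"gripper": 0.05},{"wx": 0,"wy": 0,"wz": 0,"x": 0.0003,"y": 0,"z": -0.005,"gripper": 0.05},{"wx": 0,"wy": 0,"wz": 0,"x": 0.0003,"y": 0,"z": -0.01,"gripper": 0.05},{"wx": 0,"wy": 0,"wz": 0,"x": 0.0003,"y": 0,"z": -0.014,"gripper": 0.05},{"wx": 0,"wy": 0,"wz": 0,"x": 0.0003,"y": 0,"z": -0.018,"gripper": 0.05},{"wx": 0,"wy": 0,"wz": 0,"x": 0.0003,"y": 0,"z": -0.021,"gripper": 0.05},{"wx": 0,"wy": 0,"wz": 0,"x": 0.0003,"y": 0,"z": -0.021,"gripper": 0.05}])

```text
time: 13.75
tcp_pos: [0.5813, 0.0648, 0.0663]
orientation: [0.678, 0.735, -0.0, -0.0]
wrist_force: [-1.2, -0.3, 0.6]
gripper_width: 0.0521
grasp_force: 31.8
```

Target about (0.582, 0.065), seated at TCP z of about 0.046.

Emit:
servo_tool(deltas=[{"wx": 0,"wy": 0,"wz": 0,"x": 0.0004,"y": 0.0002,"z": -0.004,"gripper": 0.05},{"wx": 0,"wy": 0,"wz": 0,"x": 0.0004,"y": 0.0002,"z": -0.008,"gripper": 0.05},{"wx": 0,"wy": 0,"wz": 0,"x": 0.0004,"y": 0.0002,"z": -0.012,"gripper": 0.05},{"wx": 0,"wy": 0,"wz": 0,"x": 0.0004,"y": 0.0002,"z": -0.016,"gripper": 0.05},{"wx": 0,"wy": 0,"wz": 0,"x": 0.0004,"y": 0.0002,"z": -0.019,"gripper": 0.05},{"wx": 0,"wy": 0,"wz": 0,"x": 0.0004,"y": 0.0002,"z": -0.019,"gripper": 0.05}])

```text
time: 14.35
tcp_pos: [0.5817, 0.0649, 0.0472]
orientation: [0.678, 0.735, -0.0, -0.0]
wrist_force: [-0.0, 0.5, -1.6]
gripper_width: 0.0521
grasp_force: 31.8
```

Emit:
servo_tool(deltas=[{"wx": 0,"wy": 0,"wz": 0,"x": 0,"y": 0,"z": -0.0018,"gripper": 0.05},{"wx": 0,"wy": 0,"wz": 0,"x": 0,"y": 0,"z": -0.0018,"gripper": 0.05},{"wx": 0,"wy": 0,"wz": 0,"x": 0,"y": 0,"z": -0.0018,"gripper": 0.08},{"wx": 0,"wy": 0,"wz": 0,"x": 0,"y": 0,"z": -0.0018,"gripper": 0.08},{"wx": 0,"wy": 0,"wz": 0,"x": 0,"y": 0,"z": -0.0018,"gripper": 0.08},{"wx": 0,"wy": 0,"wz": 0,"x": 0,"y": 0,"z": 0.01,"gripper": 0.08},{"wx": 0,"wy": 0,"wz": 0,"x": 0,"y": 0,"z": 0.045,"gripper": 0.08},{"wx": 0,"wy": 0,"wz": 0,"x": 0,"y": 0,"z": 0.09,"gripper": 0.08}])

```text
time: 15.15
tcp_pos: [0.5807, 0.0648, 0.138]
orientation: [0.678, 0.735, -0.001, -0.001]
wrist_force: [0.8, -0.1, 0.2]
gripper_width: 0.08
grasp_force: 0.0
```

Emit:
servo_tool(deltas=[{"wx": 0,"wy": 0,"wz": 0,"x": 0,"y": 0,"z": 0.03,"gripper": 0.03},{"wx": 0,"wy": 0,"wz": 0,"x": 0.003,"y": -0.035,"z": 0.03,"gripper": 0},{"wx": 0,"wy": 0,"wz": 0,"x": 0.006,"y": -0.075,"z": 0.03,"gripper": 0},{"wx": 0,"wy": 0,"wz": 0,"x": 0.009,"y": -0.115,"z": 0.03,"gripper": 0},{"wx": 0,"wy": 0,"wz": 0,"x": 0.012,"y": -0.145,"z": 0.03,"gripper": 0},{"wx": 0,"wy": 0,"wz": 0,"x": 0.0135,"y": -0.157,"z": 0.03,"gripper": 0},{"wx": 0,"wy": 0,"wz": 0,"x": 0.0135,"y": -0.157,"z": 0.01,"gripper": 0},{"wx": 0,"wy": 0,"wz": 0,"x": 0.0135,"y": -0.157,"z": -0.01,"gripper": 0}])

```text
time: 15.95
tcp_pos: [0.596, -0.0915, 0.1285]
orientation: [0.678, 0.735, 0.001, 0.001]
wrist_force: [0.4, 0.4, -0.1]
gripper_width: -0.0004
grasp_force: 0.0
```

```bash
python3 look.py p3
```

```text
15.95 [ 0.59596868 -0.0914669   0.12849513] [6.78046775e-01 7.35017960e-01 9.27297288e-04 5.56142921e-04] [ 0.35821173  0.448072   -0.09726235] -0.00035337146313952397
```

View pics/p3.png

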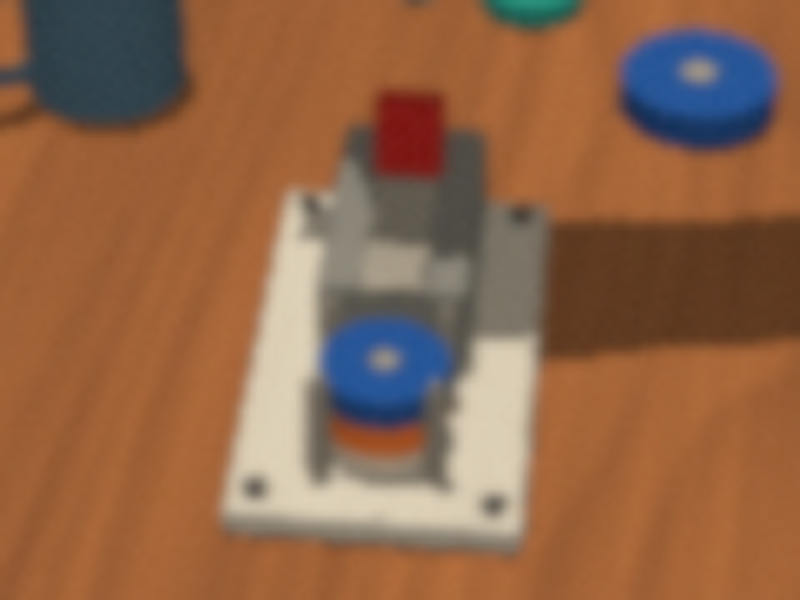

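Emit:
servo_tool(deltas=[{"wx": 0,"wy": 0,"wz": 0,"x": 0,"y": 0,"z": -0.015,"gripper": 0},{"wx": 0,"wy": 0,"wz": 0,"x": 0,"y": 0,"z": -0.03,"gripper": 0},{"wx": 0,"wy": 0,"wz": 0,"x": 0,"y": 0,"z": -0.043,"gripper": 0},{"wx": 0,"wy": 0,"wz": 0,"x": 0,"y": 0,"z": -0.05,"gripper": 0},{"wx": 0,"wy": 0,"wz": 0,"x": 0,"y": 0,"z": -0.055,"gripper": 0},{"wx": 0,"wy": 0,"wz": 0,"x": 0,"y": 0,"z": -0.055,"gripper": 0}])

```text
time: 16.65
tcp_pos: [0.5951, -0.0919, 0.0721]
orientation: [0.678, 0.735, -0.0, -0.0]
wrist_force: [0.2, -0.6, -0.5]
gripper_width: -0.0003
grasp_force: 0.0
```

Emit:
servo_tool(deltas=[{"wx": 0,"wy": 0,"wz": 0,"x": -0.0006,"y": 0.007,"z": 0,"gripper": 0},{"wx": 0,"wy": 0,"wz": 0,"x": -0.001,"y": 0.012,"z": 0,"gripper": 0},{"wx": 0,"wy": 0,"wz": 0,"x": -0.0013,"y": 0.016,"z": 0,"gripper": 0},{"wx": 0,"wy": 0,"wz": 0,"x": -0.0017,"y": 0.02,"z": 0,"gripper": 0},{"wx": 0,"wy": 0,"wz": 0,"x": -0.002,"y": 0.024,"z": 0,"gripper": 0},{"wx": 0,"wy": 0,"wz": 0,"x": -0.0023,"y": 0.028,"z": 0,"gripper": 0},{"wx": 0,"wy": 0,"wz": 0,"x": -0.0027,"y": 0.032,"z": 0,"gripper": 0},{"wx": 0,"wy": 0,"wz": 0,"x": -0.003,"y": 0.036,"z": 0,"gripper": 0}])

```text
time: 17.45
tcp_pos: [0.5926, -0.0563, 0.073]
orientation: [0.678, 0.735, -0.0, 0.0]
wrist_force: [0.0, -5.0, 4.6]
gripper_width: 0.0001
grasp_force: 2.5
```

Emit:
servo_tool(deltas=[{"wx": 0,"wy": 0,"wz": 0,"x": -0.0003,"y": 0.003,"z": 0,"gripper": 0},{"wx": 0,"wy": 0,"wz": 0,"x": -0.0005,"y": 0.006,"z": 0,"gripper": 0},{"wx": 0,"wy": 0,"wz": 0,"x": -0.0008,"y": 0.009,"z": 0,"gripper": 0},{"wx": 0,"wy": 0,"wz": 0,"x": -0.001,"y": 0.012,"z": 0,"gripper": 0},{"wx": 0,"wy": 0,"wz": 0,"x": -0.001,"y": 0.012,"z": 0,"gripper": 0}])

```text
time: 17.95
tcp_pos: [0.5915, -0.0435, 0.0728]
orientation: [0.678, 0.735, 0.0, 0.0]
wrist_force: [1.2, -3.3, 2.5]
gripper_width: -0.0002
grasp_force: 1.7
```

Travel is about 29 mm. Continue with short steps.

Emit:
servo_tool(deltas=[{"wx": 0,"wy": 0,"wz": 0,"x": -0.0002,"y": 0.002,"z": 0,"gripper": 0},{"wx": 0,"wy": 0,"wz": 0,"x": -0.0003,"y": 0.004,"z": 0,"gripper": 0},{"wx": 0,"wy": 0,"wz": 0,"x": -0.0005,"y": 0.006,"z": 0,"gripper": 0},{"wx": 0,"wy": 0,"wz": 0,"x": -0.0007,"y": 0.008,"z": 0,"gripper": 0},{"wx": 0,"wy": 0,"wz": 0,"x": -0.0007,"y": 0.008,"z": 0,"gripper": 0}])

```text
time: 18.45
tcp_pos: [0.5908, -0.0361, 0.0728]
orientation: [0.678, 0.735, -0.0, 0.0]
wrist_force: [1.8, -4.3, 3.4]
gripper_width: -0.0001
grasp_force: 2.3
```

Emit:
servo_tool(deltas=[{"wx": 0,"wy": 0,"wz": 0,"x": -0.0002,"y": 0.002,"z": 0,"gripper": 0},{"wx": 0,"wy": 0,"wz": 0,"x": -0.0003,"y": 0.004,"z": 0,"gripper": 0},{"wx": 0,"wy": 0,"wz": 0,"x": -0.0005,"y": 0.006,"z": 0,"gripper": 0},{"wx": 0,"wy": 0,"wz": 0,"x": -0.0007,"y": 0.008,"z": 0,"gripper": 0},{"wx": 0,"wy": 0,"wz": 0,"x": -0.0007,"y": 0.008,"z": 0,"gripper": 0}])

```text
time: 18.95
tcp_pos: [0.5902, -0.0282, 0.0728]
orientation: [0.678, 0.735, -0.0, 0.0]
wrist_force: [1.2, -4.7, 3.8]
gripper_width: -0.0001
grasp_force: 2.5
```

Emit:
servo_tool(deltas=[{"wx": 0,"wy": 0,"wz": 0,"x": -0.0002,"y": 0.002,"z": 0,"gripper": 0},{"wx": 0,"wy": 0,"wz": 0,"x": -0.0003,"y": 0.004,"z": 0,"gripper": 0},{"wx": 0,"wy": 0,"wz": 0,"x": -0.0005,"y": 0.006,"z": 0,"gripper": 0},{"wx": 0,"wy": 0,"wz": 0,"x": -0.0007,"y": 0.008,"z": 0,"gripper": 0},{"wx": 0,"wy": 0,"wz": 0,"x": -0.0007,"y": 0.008,"z": 0,"gripper": 0}])

```text
time: 19.45
tcp_pos: [0.5896, -0.0219, 0.0728]
orientation: [0.678, 0.735, -0.001, 0.001]
wrist_force: [1.4, -9.1, 3.6]
gripper_width: -0.0001
grasp_force: 4.5
```

Emit:
servo_tool(deltas=[{"wx": 0,"wy": 0,"wz": 0,"x": -0.0001,"y": 0.0015,"z": 0,"gripper": 0},{"wx": 0,"wy": 0,"wz": 0,"x": -0.0003,"y": 0.003,"z": 0,"gripper": 0},{"wx": 0,"wy": 0,"wz": 0,"x": -0.0004,"y": 0.0045,"z": 0,"gripper": 0},{"wx": 0,"wy": 0,"wz": 0,"x": -0.0004,"y": 0.0045,"z": 0,"gripper": 0}])

```text
time: 19.85
tcp_pos: [0.5893, -0.0179, 0.0729]
orientation: [0.679, 0.734, -0.001, 0.001]
wrist_force: [2.5, -8.8, 6.0]
gripper_width: 0.0002
grasp_force: 5.0
```

Emit:
servo_tool(deltas=[{"wx": 0,"wy": 0,"wz": 0,"x": -0.0001,"y": 0.0015,"z": 0,"gripper": 0},{"wx": 0,"wy": 0,"wz": 0,"x": -0.0003,"y": 0.003,"z": 0,"gripper": 0},{"wx": 0,"wy": 0,"wz": 0,"x": -0.0003,"y": 0.003,"z": 0,"gripper": 0}])

```text
time: 20.15
tcp_pos: [0.589, -0.0147, 0.0728]
orientation: [0.679, 0.735, -0.001, 0.001]
wrist_force: [1.8, -9.6, 4.5]
gripper_width: -0.0001
grasp_force: 4.7
```

Emit:
servo_tool(deltas=[{"wx": 0,"wy": 0,"wz": 0,"x": -0.0001,"y": 0.0015,"z": 0,"gripper": 0},{"wx": 0,"wy": 0,"wz": 0,"x": -0.0003,"y": 0.003,"z": 0,"gripper": 0},{"wx": 0,"wy": 0,"wz": 0,"x": -0.0003,"y": 0.003,"z": 0,"gripper": 0}])

```text
time: 20.45
tcp_pos: [0.5886, -0.0104, 0.0728]
orientation: [0.678, 0.735, -0.0, 0.0]
wrist_force: [1.7, -5.1, 2.9]
gripper_width: -0.0002
grasp_force: 2.2
```

Emit:
servo_tool(deltas=[{"wx": 0,"wy": 0,"wz": 0,"x": -0.0001,"y": 0.001,"z": 0,"gripper": 0},{"wx": 0,"wy": 0,"wz": 0,"x": -0.0002,"y": 0.002,"z": 0,"gripper": 0},{"wx": 0,"wy": 0,"wz": 0,"x": -0.0002,"y": 0.002,"z": 0,"gripper": 0}])

```text
time: 20.75
tcp_pos: [0.5884, -0.0089, 0.0727]
orientation: [0.678, 0.735, -0.001, 0.001]
wrist_force: [2.1, -7.1, 2.6]
gripper_width: -0.0001
grasp_force: 3.8
```

Emit:
servo_tool(deltas=[{"wx": 0,"wy": 0,"wz": 0,"x": -0.0001,"y": 0.001,"z": 0,"gripper": 0},{"wx": 0,"wy": 0,"wz": 0,"x": -0.0002,"y": 0.002,"z": 0,"gripper": 0},{"wx": 0,"wy": 0,"wz": 0,"x": -0.0002,"y": 0.002,"z": 0,"gripper": 0}])

```text
time: 21.05
tcp_pos: [0.5879, -0.0055, 0.0726]
orientation: [0.678, 0.735, 0.0, -0.0]
wrist_force: [1.9, -4.7, 2.2]
gripper_width: 0.0002
grasp_force: 2.4
```

Slackening now. Approach the stop in 1 to 1.5 mm steps.

Emit:
servo_tool(deltas=[{"wx": 0,"wy": 0,"wz": 0,"x": -0.0001,"y": 0.001,"z": 0,"gripper": 0},{"wx": 0,"wy": 0,"wz": 0,"x": -0.0002,"y": 0.002,"z": 0,"gripper": 0},{"wx": 0,"wy": 0,"wz": 0,"x": -0.0002,"y": 0.002,"z": 0,"gripper": 0}])

```text
time: 21.35
tcp_pos: [0.5878, -0.0039, 0.0726]
orientation: [0.678, 0.735, -0.0, 0.0]
wrist_force: [2.2, -5.3, 0.9]
gripper_width: -0.0
grasp_force: 2.9
```

Emit:
servo_tool(deltas=[{"wx": 0,"wy": 0,"wz": 0,"x": -0.0001,"y": 0.001,"z": 0,"gripper": 0},{"wx": 0,"wy": 0,"wz": 0,"x": -0.0001,"y": 0.0015,"z": 0,"gripper": 0},{"wx": 0,"wy": 0,"wz": 0,"x": -0.0001,"y": 0.0015,"z": 0,"gripper": 0}])

```text
time: 21.65
tcp_pos: [0.5878, -0.0037, 0.0726]
orientation: [0.678, 0.735, -0.001, 0.001]
wrist_force: [2.1, -8.0, 1.9]
gripper_width: -0.0001
grasp_force: 4.3
```

Emit:
servo_tool(deltas=[{"wx": 0,"wy": 0,"wz": 0,"x": -0.0001,"y": 0.001,"z": 0,"gripper": 0},{"wx": 0,"wy": 0,"wz": 0,"x": -0.0002,"y": 0.002,"z": 0,"gripper": 0},{"wx": 0,"wy": 0,"wz": 0,"x": -0.0002,"y": 0.003,"z": 0,"gripper": 0},{"wx": 0,"wy": 0,"wz": 0,"x": -0.0002,"y": 0.003,"z": 0,"gripper": 0}])

```text
time: 22.05
tcp_pos: [0.5876, -0.0026, 0.0726]
orientation: [0.679, 0.734, -0.002, 0.001]
wrist_force: [2.5, -12.2, 3.1]
gripper_width: 0.0
grasp_force: 6.3
```

Emit:
servo_tool(deltas=[{"wx": 0,"wy": 0,"wz": 0,"x": -0.0001,"y": 0.0015,"z": 0,"gripper": 0},{"wx": 0,"wy": 0,"wz": 0,"x": -0.0002,"y": 0.003,"z": 0,"gripper": 0},{"wx": 0,"wy": 0,"wz": 0,"x": -0.0003,"y": 0.004,"z": 0,"gripper": 0},{"wx": 0,"wy": 0,"wz": 0,"x": -0.0003,"y": 0.004,"z": 0,"gripper": 0}])

```text
time: 22.45
tcp_pos: [0.5875, -0.0009, 0.0726]
orientation: [0.68, 0.734, -0.003, 0.002]
wrist_force: [3.2, -18.2, 4.2]
gripper_width: 0.0001
grasp_force: 9.0
```

Emit:
servo_tool(deltas=[{"wx": 0,"wy": 0,"wz": 0,"x": -0.0001,"y": 0.001,"z": 0,"gripper": 0},{"wx": 0,"wy": 0,"wz": 0,"x": -0.0002,"y": 0.0025,"z": 0,"gripper": 0},{"wx": 0,"wy": 0,"wz": 0,"x": -0.0002,"y": 0.0025,"z": 0,"gripper": 0},{"wx": 0,"wy": 0,"wz": 0,"x": -0.0002,"y": 0.0025,"z": 0,"gripper": 0}])

```text
time: 22.85
tcp_pos: [0.5874, 0.0001, 0.0726]
orientation: [0.68, 0.733, -0.003, 0.003]
wrist_force: [3.3, -20.9, 5.4]
gripper_width: 0.0001
grasp_force: 10.5
```

Emit:
servo_tool(deltas=[{"wx": 0,"wy": 0,"wz": 0,"x": 0.0003,"y": -0.004,"z": 0,"gripper": 0},{"wx": 0,"wy": 0,"wz": 0,"x": 0.0006,"y": -0.008,"z": 0,"gripper": 0},{"wx": 0,"wy": 0,"wz": 0,"x": 0.001,"y": -0.012,"z": 0,"gripper": 0},{"wx": 0,"wy": 0,"wz": 0,"x": 0.0015,"y": -0.018,"z": 0,"gripper": 0},{"wx": 0,"wy": 0,"wz": 0,"x": 0.002,"y": -0.024,"z": 0,"gripper": 0},{"wx": 0,"wy": 0,"wz": 0,"x": 0.002,"y": -0.026,"z": 0.01,"gripper": 0},{"wx": 0,"wy": 0,"wz": 0,"x": 0.002,"y": -0.03,"z": 0.045,"gripper": 0},{"wx": 0,"wy": 0,"wz": 0,"x": 0.002,"y": -0.05,"z": 0.09,"gripper": 0}])

```text
time: 23.65
tcp_pos: [0.5877, -0.0394, 0.1631]
orientation: [0.676, 0.737, -0.0, -0.002]
wrist_force: [1.5, -0.3, 0.3]
gripper_width: 0.0002
grasp_force: 0.0
```

Emit:
servo_tool(deltas=[{"wx": 0,"wy": 0,"wz": 0,"x": -0.01,"y": -0.045,"z": 0.02,"gripper": 0},{"wx": 0,"wy": 0,"wz": 0,"x": -0.02,"y": -0.09,"z": 0.03,"gripper": 0},{"wx": 0,"wy": 0,"wz": 0,"x": -0.03,"y": -0.13,"z": 0.03,"gripper": 0},{"wx": 0,"wy": 0,"wz": 0,"x": -0.04,"y": -0.17,"z": 0.03,"gripper": 0},{"wx": 0,"wy": 0,"wz": 0,"x": -0.04,"y": -0.17,"z": 0.03,"gripper": 0}])

```text
time: 24.15
tcp_pos: [0.5466, -0.2198, 0.1927]
orientation: [0.681, 0.732, -0.002, 0.0]
wrist_force: [0.2, -0.3, -0.4]
gripper_width: 0.0001
grasp_force: 0.0
```

```bash
python3 look.py p4; python3 - <<'E'
import cv2,numpy as np
a=cv2.imread('pics/p4.png');b=cv2.imread('pics/p4t.png')
cv2.imwrite('pics/p4b.png',np.hstack([cv2.resize(a,(400,300)),cv2.resize(b,(400,300))]))
E
```

```text
24.15 [ 0.54655441 -0.21981666  0.19270245] [ 6.81288008e-01  7.32013007e-01 -1.85492602e-03  4.08756763e-04] [ 0.18620992 -0.34795915 -0.43957855] 0.0001368185437814137
```

View pics/p4b.png

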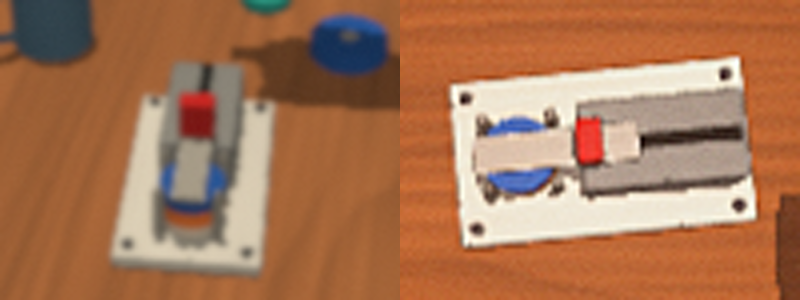

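The lock is staying shut with the arm away from it, and the tongue lies over the flat blue and orange stack: red grip at about (590, 140) in the right half of the crop. Handing in.

```bash
python3 -c "
from rig import workorder
print(workorder.job_done())"
```

```text
the job is handed in; nothing more can be done
None
```

I packed the orange spacer and the blue top disc flat in the pocket, pressed the lock home to about 21 N, and it stayed shut after I let go; the job was handed in at about 24 s, with no verdict returned.

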